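Walk the tube block round to the code reader

ROBOT

A 7-joint arm with a two-finger parallel gripper is mounted at the origin on the work surface. World frame = base frame: x ahead of the robot, y to its left, z up, the work surface at z = 0. Lengths are in m, angles in rad, forces in N, time in s.
With the tool pointing down it reaches from about 0.35 to 0.9 m from the base axis. Payload 8.1 kg.
Tool frame: the origin (TCP) lies midway between the tips of the shut fingers; the grasp point (between the pads) lies arm.grip_point_offset behind it (arm.grip_point_offset is the distance from the TCP to the grasp point, in m); y points along the fingers, z is the direction in which the jaws open and shut, and the axes are right-handed (so a half turn about y gives the same grasp; the last joint's range is limited). The gripper opens to 92 mm and grips with 3 to 60 N. Pads are 19 mm wide; open, the fingers measure 130 mm over their backs; the gripper's body (75 mm by 190 mm) begins 47 mm behind the grasp point.
Start: joints at [-1.43, 0.434, 0.025, 1.573, -0.012, 1.134, -0.075], TCP at [0.151, 0.607, 0.227] pointing down, gripper open.
Joint ranges: [-2.62, 2.62], [-0.44, 2.09], [-1.27, 1.32], [0.08, 2.57], [-1.32, 4.46], [0.12, 2], [-2.74, 2.74]. Speed limits (rad/s): [2.22, 2.22, 3.01, 3.01, 3.14, 3.14, 3.14].

INTERFACE

Orientations are given as a rotation vector (axis times angle).
In Python, from cell import arm, get_image, camera_info gives the robot as it stands.
- The arm moves only by the tool carry_out, never from a script. Its argument "steps" is one flat list of numbers, 5 for each row, row after row: the opening, from 0 (shut) to 1 (fully open), then the shift along the world's x, y, z in units of 0.1 m (1.0 is 0.1 m), then the turn about the world's z in units of 45 degrees (1.0 is 45 degrees). In form: [hand, dx, dy, dz, spin, hand, dx, dy, dz, spin, ...]. A call has 1 to 12 rows; each row is the pose to reach, as a shift and turn from the pose commanded when the call began; what a row does not reach only later rows make up. A row lasts 1/10 s, in which the tool goes at most 50 mm and 8.59 degrees, less where a joint would pass 70% of its speed; a pose out of reach is approached as far as the arm can. A call with a number of a shift or a turn outside -1 to 1 is refused whole. A call with a gripper value outside its range is refused whole. The fingers move at their own pace and stop on an object; "grip_force" is the grip in N (left out, the last holds). Time passes only in rows, so rows that repeat a pose let the fingers close. It gives the time, the measured TCP pose, the force and the opening at its end, in the units of the state.
- arm.observe(): the state, without advancing time (a new reading comes with each control period).
- get_image(name): name is "scene" or "top" or "wrist"; returns (picture, depth): 400x640x3 uint8, red, green, blue; 400x640 float32, m along the optical axis (not along the pixel's ray), 0 where there is no reading.
- camera_info(name): a dict with "fovy" (degrees; the focal length in pixels is half the picture's height over the tangent of half this angle, whatever the lens; pixels are square), "cx", "cy" (the principal point, pixels), "dist_coeffs" ([k1, k2, p1, p2, k3] as OpenCV has them; the pictures are not rectified), "R" (3x3) and "t" (3): a world point X has camera coordinates R X + t; the wrist camera has in their place "tool_from_camera" (4x4, takes a point from camera to tool coordinates, whose origin is the TCP and whose axes are the tool frame's). Camera axes: x right, y down, z forward; pixel columns grow to the right and rows downward; lengths in m; the calibration is good to about 2 mm. A picture is of the moment at which its call begins: read the wrist's pose just before it. camera_info takes no time and is no camera call.
- arm.sign_off(): hands the job in, once; it reports no verdict.
The state is a dict: "clock": time; "joints": joint angles; "dq": joint speeds; "joint_efforts": joint torques, N m; "position": TCP position; "ee_rot": TCP orientation; "force": force on the tool from outside, world axes, zero at the start; "ft_torque": the same for the moment, N m; "width": opening from 0.0 (shut) to 1.0 (fully open).
Only numpy, scipy, OpenCV 4.12 (cv2) and the standard library are available. Lean on these libraries where they do the work, as an engineer would, in place of code of your own. Each camera call takes 0.05 s, during which the arm holds its last target. There are 200 camera calls.

TASK

The heavy aluminium tube block stands askew on the bench in front of the code reader. With the fingertips, push it at one corner and then another, walking it round until its marked face (white code patch, blue stripe along the top edge) lies flat against the reader's stop rail, with the whole patch in front of the dark window. Turn it nearly square before it touches the rail, never lift or tip it, leave everything else where it stands, and finish with the hand clear.

Things in the scene. Friction and masses are not known exactly. Their poses are not given: they have to be found in the camera images.
- block: Heavy aluminium tube block, 95 (its x) x 120 (its y) x 45 mm high, about 0.85 kg, loose; smooth (friction about 0.35), slides at about 2 to 5 N. Origin: centre of its underside. Its +x face is the marked one: white code patch at its middle, blue stripe 8 mm wide on top along that edge. It starts turned 35 to 70 degrees counter-clockwise (from above) from the reader's axes, its centre 135 to 160 mm in front of the rail.
- code_patch (a point): Centre of the white code patch (40 mm wide), on the block's marked +x face, 47.5 mm from the block's centre and 22 mm above its underside. Axes as the block's.
- reader: Code reader fixed to the bench: aluminium stop rail 260 mm long, 20 thick, 30 high; behind it a beige housing 200 wide, 120 deep, 55 high. Origin: on the bench below the middle of the rail's front face. +x points into the reader, square to the rail; y runs along it. The block belongs on the -x side; when it is home its x and y axes agree with the reader's.
- window (a point): Centre of the reader's dark window (90 mm wide along the rail), at the middle of the rail's front face, 16 mm above the bench; a dark band on the rail's top marks the same width.
- tube_rack: Bystander: orange tube rack 70 x 100 x 45 mm, loose; origin under its centre.
- beaker: Bystander: small glass beaker, 60 mm across and 60 mm high, loose; origin under its centre.
- marker: Bystander: blue marker pen 110 mm long and 14 mm thick lying on the bench along its y; origin under its centre.
- tip_box: Bystander: box of tips with green lid, 87 x 122 x 57 mm, loose; origin under its centre.
- reagent_bottle: Bystander: amber bottle with blue cap, 64 mm across and 130 mm high, loose; origin under its centre.
- jar: Bystander: white jar with red cap, 56 mm across and 60 mm high, loose; origin under its centre.

How it is judged:
At the end, for the whole second after the job is handed in: The marked face is against the rail: patch centre within 5 mm of the rail's front face, block square to it within 0.06 rad (3.4 degrees), patch centre within 25 mm of the window's centre along the rail, block upright on the bench and at rest (x of code_patch in the frame of reader above -0.005 m and angle between the x axis of block and the x axis of reader, either way round below 0.06 rad and y of code_patch in the frame of reader between -0.025 and 0.025 m and angle between block's own z axis and vertical below 0.04 rad and height (world z) of block below 0.004 m and linear speed of block below 0.01 m/s); the robot touches nothing.
It fails at once if the block touches the reader or its rail while more than 0.26 rad (15 degrees) askew (contact force between block and reader above 0.5 N and (angle between the x axis of block and the x axis of reader, either way round above 0.26 rad or x of code_patch in the frame of reader below -0.06 m)).
It fails at once if the block is lifted or tipped (height (world z) of block above 0.01 m or angle between block's own z axis and vertical above 0.12 rad).
It fails at once if a bystander (rack, beaker, marker, tip box, bottle or jar) is moved by more than 20 mm (distance of any of tube_rack, beaker, marker, tip_box, reagent_bottle, jar from where it was at the start of the episode above 0.02 m).
It also fails if it takes over 72 s, if anything falls off the work surface, if the arm or the gripper's body presses on something with over 40 N, if the wrist force passes 120 N, or if a joint passes its speed limit or range.

## Working session

There is one attempt and no reset: what is moved stays moved. The work goes in short steps, Python scripts to look and compute and a tool call to move; the robot and the scene stay as the last step left them, time stands still between calls to the robot, and variables do not carry over. Pictures are saved under pics/ and viewed, about 8 in all and at most 12, crops included, and the job is handed in when it is done.

Besides the shell and the picture viewer there is one more tool, called as name(argument=value, ...) on one line, values as JSON. carry_out: Moves the arm, as the interface text tells. Shifts and turns lie within -1 to 1; 1 stands for 0.1 m of shift or 45 degrees of turn. Its arguments: {"type":"object","properties":{"steps":{"type":"array","items":{"type":"number"}},"grip_force":{"type":"number"}},"required":["steps"]}

```bash
mkdir -p pics; cat > h.py <<'E'
import numpy as np, cv2
from cell import arm, get_image, camera_info
def K(c,h=400):
    f=h/2/np.tan(np.radians(c['fovy'])/2); return np.array([[f,0,c['cx']],[0,f,c['cy']],[0,0,1.]])
def rays(name,px):
    c=camera_info(name); u=cv2.undistortPoints(np.array(px,float).reshape(-1,1,2),K(c),np.array(c['dist_coeffs'])).reshape(-1,2)
    return np.c_[u,np.ones(len(u))],np.array(c['R']),np.array(c['t'])
def onplane(name,px,z):
    r,R,t=rays(name,px); o=-R.T@t; d=r@R; return o+d*((z-o[2])/d[:,2])[:,None]
def snap(name,fn,crop=None,s=1):
    im,d=get_image(name); i=im[:,:,::-1]
    if crop: x0,y0,x1,y1=crop; i=i[y0:y1,x0:x1]
    cv2.imwrite('pics/'+fn,cv2.resize(np.ascontiguousarray(i),None,fx=s,fy=s,interpolation=cv2.INTER_CUBIC)); return im,d
E
python3 - <<'E'
from h import *
snap('top','top0.png'); print(arm.observe()); print(camera_info('top')); print(arm.grip_point_offset)
E
```

```text
{'clock': 0.05, 'joints': array([-1.42956089,  0.4352281 ,  0.02494269,  1.5740605 , -0.01159626,
        1.13399786, -0.07514257]), 'dq': array([ 0.0006416 , -0.00192014, -0.00172232,  0.00078449, -0.00222658,
        0.0008568 ,  0.00141215]), 'joint_efforts': array([ 3.83533057e-03, -6.69775343e+01,  9.89653766e-01, -3.15496695e+01,
       -6.06411207e-02,  3.76387301e-02,  3.65042968e-05]), 'position': array([0.15081048, 0.60602319, 0.22595559]), 'ee_rot': array([-1.56385051,  0.19157272, -0.19148302]), 'force': array([0.00297009, 0.01779841, 0.07644983]), 'ft_torque': array([-0.00897606,  0.00834148, -0.00164262]), 'width': 0.9985856786405123}
{'fovy': 43.53564661360215, 'cx': 313.7302075295197, 'cy': 195.50427551965797, 'dist_coeffs': array([-0.04109321,  0.        ,  0.        ,  0.        ,  0.        ]), 'R': array([[ 0.01589615, -0.99980861, -0.0114042 ],
       [-0.98844752, -0.01399411, -0.1509161 ],
       [ 0.15072763,  0.01367144, -0.98848079]]), 't': array([0.03273651, 0.58800176, 1.70365456])}
0.0188
```

View pics/top0.png

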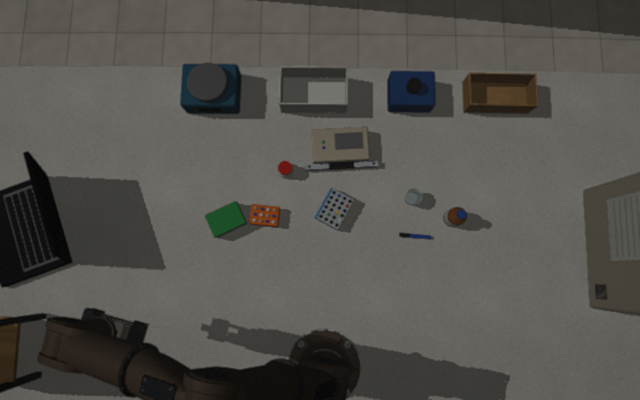

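```bash
python3 - <<'E'
from h import *
snap('top','top1.png',(200,110,480,260),2.85)
E
```

```text
(no output)
```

View pics/top1.png

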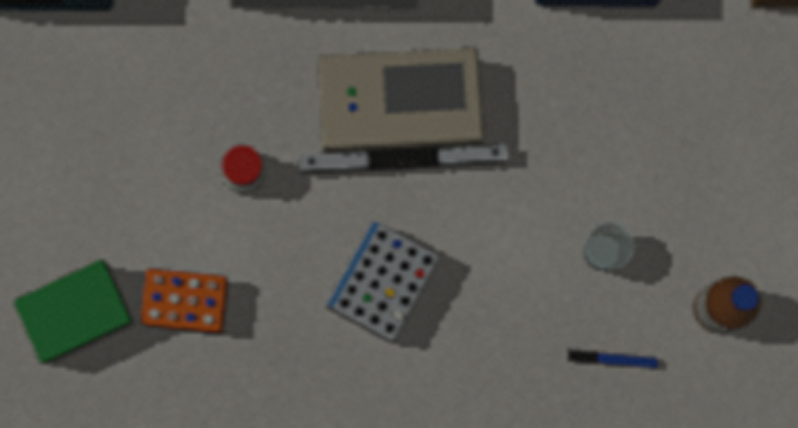

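The crop shows the block with corners near (375,223), (329,306), (392,341) and (439,258), blue stripe on the upper-left edge. The rail front runs (301,170)–(508,159), with the band at 369–438. The rack and tip box are at left, the beaker, marker and bottle at right, and the jar by the rail's left end.

```bash
cat >> h.py <<'E'
def cr(p,x0,y0,s): return np.array(p,float)/s-0.5*0+np.array([x0,y0])
def report(C,Rd):  # block corners xy (front-left(+y),...), reader pose
    pass
E
python3 - <<'E'
from h import *
c=lambda p:cr(p,200,110,2.85)
B=onplane('top',c([(375,223),(329,306),(392,341),(439,258)]),.045)[:,:2]
print('block',B.round(4),B.mean(0)); 
print([np.linalg.norm(B[i]-B[(i+1)%4]).round(3) for i in range(4)])
a=(B[0]+B[1]-B[2]-B[3])/2; b=B[1]-B[0]+B[2]-B[3]
print('yaw',np.degrees(np.arctan2(a[1],a[0])), np.degrees(np.arctan2(-b[0],b[1])))
R=onplane('top',c([(301,170),(508,159),(369,167),(438,163)]),.03)[:,:2]; print('rail',R.round(4), np.linalg.norm(R[0]-R[1]))
d=R[0]-R[1]; print('rail yaw',np.degrees(np.arctan2(-d[0],d[1])), R[:2].mean(0),R[2:].mean(0))
for n,p,z in [('jar',(242,165),.06),('rack',(184,300),.045),('beaker',(613,243),.05),('marker',[(570,355),(660,364)],.01),('tip',(72,311),.057),('bottle',(744,297),.13)]:
    print(n,onplane('top',c(p).reshape(-1,2),z)[:,:2].round(3).tolist())
from scipy.spatial.transform import Rotation as Ro
print(Ro.from_rotvec(arm.observe()['ee_rot']).as_matrix().round(3))
E
```

```text
block [[ 0.614  -0.0204]
 [ 0.5108  0.0344]
 [ 0.4693 -0.0426]
 [ 0.5717 -0.0991]] [ 0.5414492  -0.03191877]
[np.float64(0.117), np.float64(0.087), np.float64(0.117), np.float64(0.089)]
yaw 61.70857107898848 61.550012256861464
rail [[ 0.6821  0.0721]
 [ 0.6997 -0.1856]
 [ 0.6871 -0.0126]
 [ 0.6934 -0.0984]] 0.25825632037993385
rail yaw 3.8926718378690097 [ 0.69089779 -0.05676651] [ 0.69022472 -0.05549551]
jar [[0.681, 0.144]]
rack [[0.516, 0.211]]
beaker [[0.592, -0.311]]
marker [[0.458, -0.264], [0.449, -0.375]]
tip [[0.499, 0.346]]
bottle [[0.519, -0.447]]
[[ 0.97  -0.     0.242]
 [-0.242 -0.001  0.97 ]
 [ 0.    -1.    -0.001]]
```

carry_out(steps=[0,0.55,-1,0,0,0,0.55,-1,0,0,0,0.55,-1,0,0,0,0.55,-1,0,0])

```text
clock: 0.5
position: [0.2077, 0.5043, 0.2269]
ee_rot: [-1.563, 0.194, -0.195]
force: [0.4, 0.4, 0.1]
width: 0.702
```

carry_out(steps=[0,0.55,-1,0,0,0,0.55,-1,0,0,0,0.55,-1,0,0,0,0.55,-1,0,0])

```text
clock: 0.9
position: [0.2617, 0.4058, 0.2269]
ee_rot: [-1.562, 0.193, -0.194]
force: [-0.7, 1.4, -0.1]
width: 0.354
```

carry_out(steps=[0,0.55,-1,0,-0.32,0,0.55,-1,0,-0.32,0,0.55,-1,0,-0.32,0,0.55,-1,0,-0.32])

```text
clock: 1.3
position: [0.3165, 0.3069, 0.227]
ee_rot: [-1.535, 0.389, -0.39]
force: [-0.3, 0.7, 0.6]
width: 0.022
```

carry_out(steps=[0,0.55,-1,0,0,0,0.55,-1,0,0,0,0.55,-1,0,0,0,0.55,-1,0,0])

```text
clock: 1.7
position: [0.3718, 0.2073, 0.2269]
ee_rot: [-1.535, 0.388, -0.389]
force: [-0.2, 0.2, 0.3]
width: 0.001
```

carry_out(steps=[0,0.55,-1,0,0,0,0.55,-1,0,0,0,0.55,-1,0,0,0,0.55,-1,0,0])

```text
clock: 2.1
position: [0.4271, 0.1076, 0.2268]
ee_rot: [-1.535, 0.388, -0.389]
force: [-0.5, 0.5, 0.1]
width: 0.008
```

carry_out(steps=[0,0.43,-0.62,0,0,0,0.43,-0.62,0,0,0,0.43,-0.62,-0.5,0,0,0.43,-0.62,-1,0,0,0.43,-0.62,-1,0])

```text
clock: 2.6
position: [0.4649, 0.0475, 0.1219]
ee_rot: [-1.541, 0.392, -0.378]
force: [-1.0, -0.1, 0.6]
width: 0.005
```

carry_out(steps=[0,0,0,-0.4,0,0,0,0,-0.8,0,0,0,0,-1,0,0,0,0,-1,0])

```text
clock: 3.0
position: [0.4683, 0.0473, 0.0261]
ee_rot: [-1.536, 0.388, -0.383]
force: [-0.8, -0.8, 0.4]
width: 0.009
```

carry_out(steps=[0,0,0,-0.1,0,0,0,0,-0.1,0])

```text
clock: 3.2
position: [0.4698, 0.0458, 0.0175]
ee_rot: [-1.534, 0.386, -0.388]
force: [0.1, -0.5, 0.5]
width: 0.004
```

```bash
python3 - <<'E'
from h import *
im,d=snap('scene','s1.png',None,1.25)
E
```

```text
(no output)
```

View pics/s1.png

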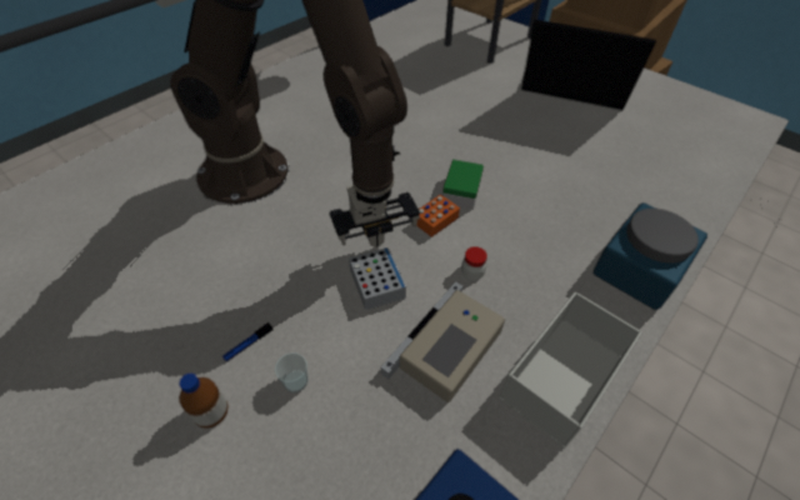

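The scene view shows the fingertips at about (375,240), just behind the block at (378,275), with nothing else in the way. I'll make contact, then push the corner round in an arc.

carry_out(steps=[0,0.13,-0.07,0,0,0,0.26,-0.135,0,0,0,0.26,-0.135,0,0])

```text
clock: 3.55
position: [0.4981, 0.0297, 0.0176]
ee_rot: [-1.535, 0.387, -0.392]
force: [-0.0, 0.2, -0.0]
width: 0.004
```

carry_out(steps=[0,0.09,0.02,0,-0.11,0,0.18,0.03,0,-0.22,0,0.27,0.03,0,-0.33,0,0.36,0.025,0,-0.44,0,0.36,0.025,0,-0.44])

```text
clock: 4.05
position: [0.5322, 0.0335, 0.0168]
ee_rot: [-1.469, 0.657, -0.659]
force: [0.1, -0.4, -0.6]
width: 0.006
```

```bash
python3 - <<'E'
from h import *
snap('top','top2.png',(260,110,420,230),4)
E
```

```text
(no output)
```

View pics/top2.png

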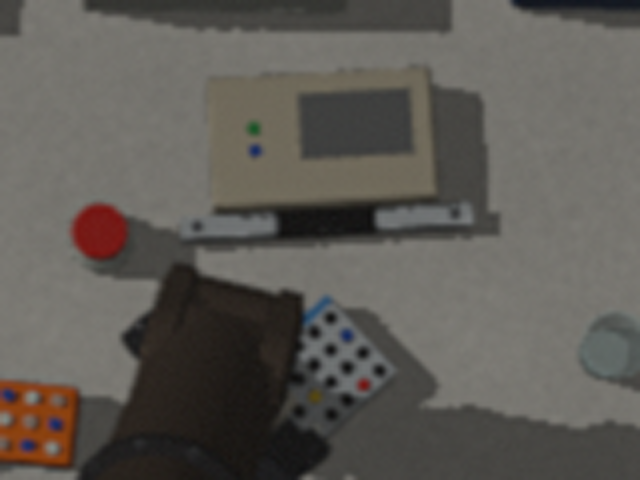

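The crop shows the hand covering the left half of the block. The marked corner is at (326,297) and the right corner at (397,370), so the block has turned.

```bash
cat >> h.py <<'E'
RO=np.array([.6905,-.056]); RY=np.radians(3.9)
def blockfrom(A,D,at):
    "A,D world xy of (+x,-y) and (-x,-y) top corners"
    x=A-D; y=np.arctan2(x[1],x[0]); print('len',np.hypot(*x)); return pose(A,y,at)
def pose(P,y,at):
    M=np.array([[np.cos(y),-np.sin(y)],[np.sin(y),np.cos(y)]]); c=P-M@np.array(at)
    Q=np.array([[np.cos(RY),-np.sin(RY)],[np.sin(RY),np.cos(RY)]])
    print('centre',c.round(4),'yaw',np.degrees(y).round(1),'rel',np.degrees(y-RY).round(1),'patch in reader',(Q.T@(c+M@[.0475,0]-RO)).round(4))
    o=arm.observe(); print('TCP in block',(M.T@(o['position'][:2]-c)).round(4)); return c,y
E
python3 - <<'E'
from h import *
p=onplane('top',cr([(326,297),(397,370)],260,110,4),.045)[:,:2]; print(p)
blockfrom(p[0],p[1],(.0475,-.06))
E
```

```text
[[ 0.62864294 -0.05501362]
 [ 0.56502856 -0.11726068]]
len 0.08900272889733837
centre [ 0.5527 -0.0453] yaw 44.4 rel 40.5 patch in reader [-0.1006  0.0508]
TCP in block [0.0397 0.0711]
```

carry_out(steps=[0,0.09,-0.015,0,-0.11,0,0.18,-0.035,0,-0.22,0,0.265,-0.065,0,-0.33,0,0.35,-0.1,0,-0.44,0,0.43,-0.145,0,-0.56,0,0.505,-0.19,0,-0.67,0,0.56,-0.235,0,-0.76,0,0.62,-0.285,0,-0.84,0,0.62,-0.285,0,-0.84])

```text
clock: 5.0
position: [0.5931, 0.0043, 0.0167]
ee_rot: [-1.242, 1.156, -1.158]
force: [-0.2, 0.3, -0.3]
width: 0.005
```

```bash
python3 - <<'E'
from h import *
snap('top','top3.png',(260,110,420,230),4)
E
```

```text
(no output)
```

View pics/top3.png

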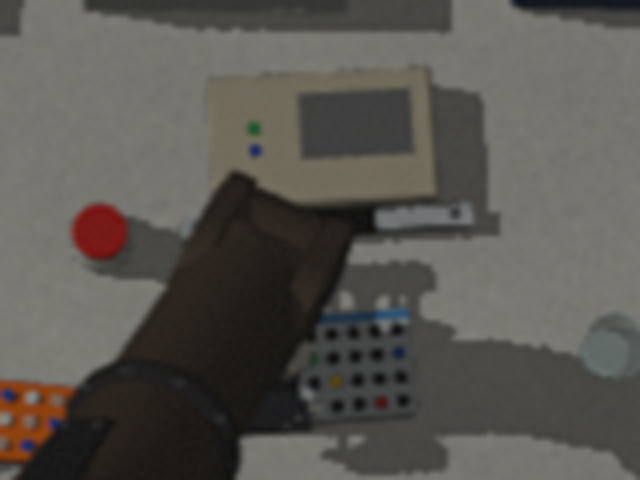

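The block now looks nearly square, with right corners at about (409,310) and (416,412).

```bash
python3 - <<'E'
from h import *
p=onplane('top',cr([(409,310),(416,413)],260,110,4),.045)[:,:2]; print(p)
blockfrom(p[0],p[1],(.0475,-.06)); print(arm.observe()['joints'].round(2))
E
```

```text
[[ 0.61812548 -0.12763101]
 [ 0.52761058 -0.13382388]]
len 0.09072651056194202
centre [ 0.5666 -0.071 ] yaw 3.9 rel 0.0 patch in reader [-0.0771 -0.0065]
TCP in block [0.0311 0.0735]
[-0.5   0.7   0.61  1.89 -0.58  0.74  0.51]
```

carry_out(steps=[0,0,0.3,0,0,0,0,0.3,0,0,0,0,0.3,0.5,0,0,0,0.3,1,0,0,0,0.3,1,0])

```text
clock: 5.55
position: [0.5961, 0.034, 0.1226]
ee_rot: [-1.236, 1.15, -1.16]
force: [0.7, 0.1, 0.4]
width: 0.007
```

carry_out(steps=[0.6,-0.4,-0.2,0,0.19,0.6,-0.8,-0.4,0,0.38,0.6,-1,-0.6,0,0.57,0.6,-1,-0.8,0,0.76,0.6,-1,-1,0,0.95,0.6,-1,-1,0,1,0.6,-1,-1,0,1])

```text
clock: 6.25
position: [0.4922, -0.0658, 0.1168]
ee_rot: [-1.497, 0.559, -0.559]
force: [0.3, 0.2, 0.1]
width: 0.563
```

carry_out(steps=[0.6,-0.14,-0.11,0,0.19,0.6,-0.14,-0.11,0,0.38,0.6,-0.14,-0.11,0,0.57,0.6,-0.14,-0.11,0,0.76,0.6,-0.14,-0.11,0,0.95,0.6,-0.14,-0.11,0,1,0.6,-0.14,-0.11,0,1])

```text
clock: 6.95
position: [0.4786, -0.0755, 0.1166]
ee_rot: [-1.57, -0.056, 0.056]
force: [-0.3, -0.1, 0.1]
width: 0.601
```

```bash
python3 - <<'E'
from h import *
snap('top','top4.png',(260,110,420,230),4)
o=arm.observe(); print(o['joints'].round(2),o['width']); from scipy.spatial.transform import Rotation as Ro
z=Ro.from_rotvec(o['ee_rot']).as_matrix()[:,2]; print(np.degrees(np.arctan2(z[1],z[0])))
E
```

```text
[-0.22  0.35  0.34  2.06 -0.17  0.76  1.86] 0.6035047313322663
93.9896290607134
```

View pics/top4.png

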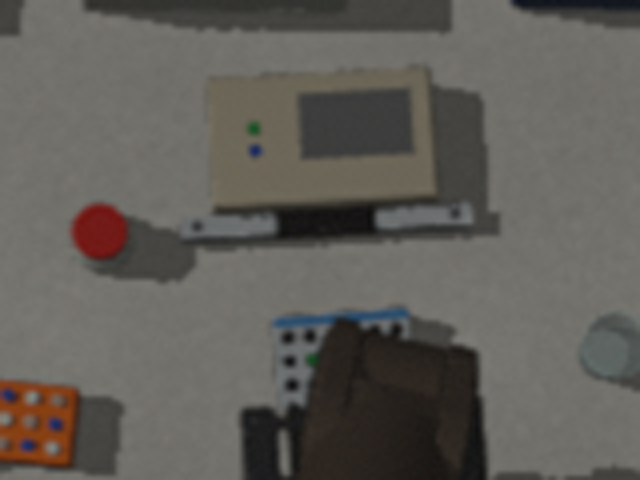

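The front corners are at (274,321) and (409,310), parallel to the rail within about 1°. Next I'll lower the hand and push flat with both fingers.

carry_out(steps=[0.6,0,0,-0.5,0,0.6,0,0,-1,0,0.6,0,0,-1,0])

```text
clock: 7.3
position: [0.4744, -0.0753, 0.0118]
ee_rot: [-1.57, -0.046, 0.063]
force: [-1.0, -0.7, -0.6]
width: 0.601
```

carry_out(steps=[0.6,0.12,0.008,0,0,0.6,0.24,0.016,0,0,0.6,0.32,0.022,0,0,0.6,0.4,0.027,0,0,0.6,0.48,0.033,0,0,0.6,0.56,0.038,0,0,0.6,0.64,0.043,0,0,0.6,0.72,0.049,0,0,0.6,0.8,0.054,0,0,0.6,0.86,0.059,0,0,0.6,0.9,0.061,0,0,0.6,0.9,0.061,0,0])

```text
clock: 8.5
position: [0.5701, -0.0698, 0.0168]
ee_rot: [-1.57, -0.057, 0.054]
force: [-0.6, -0.6, 0.9]
width: 0.603
```

```bash
python3 - <<'E'
from h import *
snap('top','top5.png',(280,140,400,230),6)
E
```

```text
(no output)
```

View pics/top5.png

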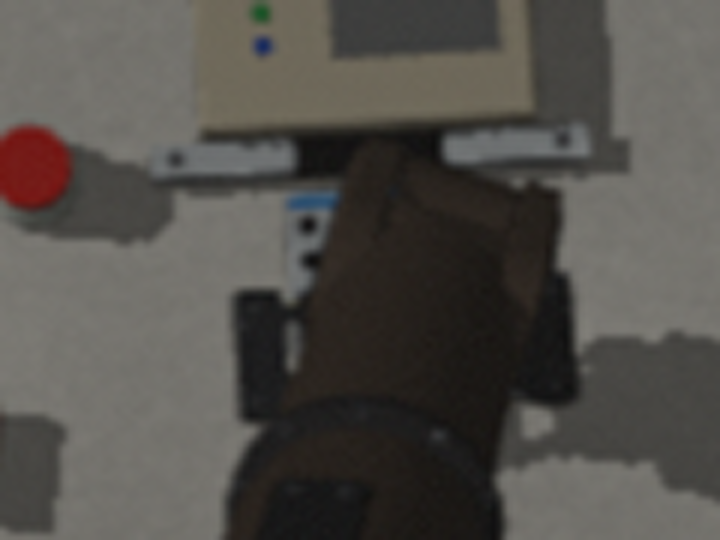

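Only the left front corner shows, at about (287,200), a centimetre or so short of the rail front. I'll creep in, watching the force.

carry_out(steps=[0.6,0.03,0.002,0,0,0.6,0.06,0.004,0,0,0.6,0.09,0.006,0,0,0.6,0.12,0.008,0,0,0.6,0.12,0.008,0,0])

```text
clock: 9.05
position: [0.5817, -0.069, 0.0167]
ee_rot: [-1.57, -0.056, 0.055]
force: [-1.0, -0.1, -1.2]
width: 0.598
```

carry_out(steps=[0.6,0.015,0.001,0,0,0.6,0.03,0.002,0,0,0.6,0.03,0.002,0,0])

```text
clock: 9.35
position: [0.5841, -0.0688, 0.0167]
ee_rot: [-1.57, -0.055, 0.055]
force: [-2.7, -0.1, 0.3]
width: 0.597
```

carry_out(steps=[0.6,0.01,0.001,0,0,0.6,0.02,0.001,0,0,0.6,0.02,0.001,0,0])

```text
clock: 9.65
position: [0.5855, -0.0688, 0.0167]
ee_rot: [-1.57, -0.054, 0.056]
force: [-5.1, -0.2, 1.3]
width: 0.601
```

carry_out(steps=[0.6,0.01,0.001,0,0,0.6,0.02,0.001,0,0,0.6,0.02,0.001,0,0])

```text
clock: 9.95
position: [0.5855, -0.0687, 0.0163]
ee_rot: [-1.569, -0.051, 0.058]
force: [-10.9, -0.0, 5.8]
width: 0.601
```

The hand has stalled, so the block is on the rail. One more small squeeze to seat it, then I'll back off and check.

carry_out(steps=[0.6,0.02,0.001,0,0,0.6,0.02,0.001,0,0,0.6,0.02,0.001,0,0])

```text
clock: 10.25
position: [0.5854, -0.0687, 0.0159]
ee_rot: [-1.569, -0.048, 0.061]
force: [-15.8, -0.5, 8.9]
width: 0.599
```

carry_out(steps=[0.6,-0.2,-0.014,0,0,0.6,-0.5,-0.034,0,0,0.6,-0.5,-0.034,0,0,0.6,-0.7,-0.048,0.5,0,0.6,-1,-0.068,1,0,0.6,-1,-0.068,1,0])

```text
clock: 10.85
position: [0.4911, -0.0762, 0.1205]
ee_rot: [-1.57, -0.059, 0.05]
force: [1.4, -0.3, -0.7]
width: 0.597
```

carry_out(steps=[0.6,-0.5,0.5,0.2,0,0.6,-0.6,1,0.5,0,0.6,-0.6,1,0.5,0,0.6,-0.6,1,0.5,0])

```text
clock: 11.25
position: [0.4311, 0.0287, 0.1687]
ee_rot: [-1.567, -0.063, 0.056]
force: [0.7, 0.6, -0.6]
width: 0.605
```

```bash
python3 - <<'E'
from h import *
snap('top','top6.png',(290,140,400,222),7)
E
```

```text
(no output)
```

View pics/top6.png

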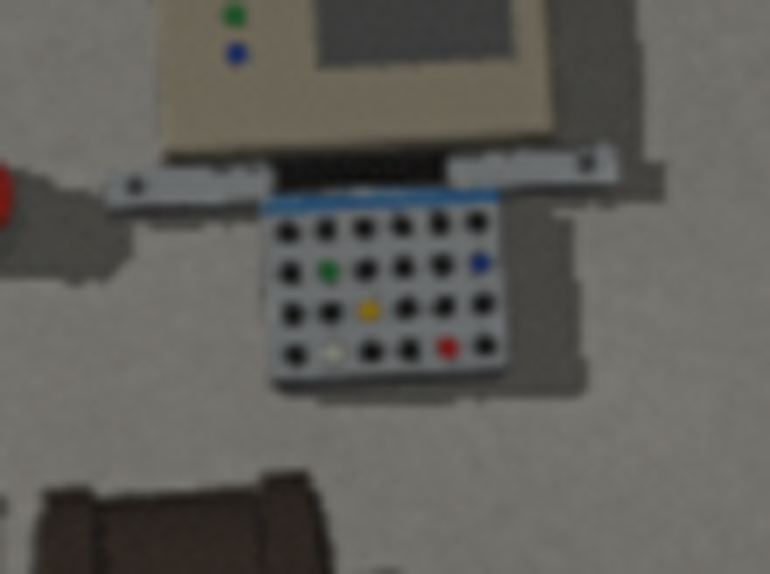

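The block sits flush on the rail: stripe from (261,203) to (500,190), rear corners about (273,382) and (507,370), band 273–447. The hand is clear below it.

```bash
python3 - <<'E'
from h import *
c=lambda p:cr(p,290,140,7)
p=onplane('top',c([(262,204),(500,188),(507,370),(273,382)]),.045)[:,:2]
R=onplane('top',c([(105,210),(619,183),(273,203),(447,192)]),.03)[:,:2]
d=R[0]-R[1]; ry=np.arctan2(-d[0],d[1])
for a,b in((0,1),(3,2)):
    e=p[a]-p[b]; print('rel yaw',np.degrees(np.arctan2(-e[0],e[1])-ry))
n=np.array([np.cos(ry),np.sin(ry)]);t=np.array([-n[1],n[0]]); o=R[:2].mean(0); m=p[:2].mean(0)
print('front rel rail x',(m-o)@n,'back',(p[2:].mean(0)-o)@n,'y vs rail',(m-o)@t,'vs band',(m-R[2:].mean(0))@t,np.degrees(ry))
# depth check of heights: block top & rail top
im,dep=get_image('top'); 
k=camera_info('top');Rm=np.array(k['R']);tt=np.array(k['t'])
for q in [(385,230),(385,350),(290,290),(485,290),(180,188),(530,168)]:
    u=c(q); z=dep[int(u[1]),int(u[0])]; r,_,_=rays('top',[u]); print(q,((r[0]*z-tt)@Rm).round(4))
print('force',arm.observe()['force'])
E
```

```text
rel yaw 0.8569131166589059
rel yaw -0.07605475026698301
front rel rail x -0.003368219192155579 back -0.09502224880400385 y vs rail -0.00868304076466697 vs band -0.00975650822760701 3.856898787558179
(385, 230) [ 0.6685 -0.0668  0.0496]
(385, 350) [ 0.6086 -0.0674  0.044 ]
(290, 290) [ 0.6386 -0.0197  0.043 ]
(485, 290) [ 0.64   -0.1174  0.0427]
(180, 188) [0.694  0.0364 0.0241]
(530, 168) [ 0.7052 -0.141   0.0314]
force [ 0.33806433 -0.69518018 -0.97166996]
```

```bash
python3 -c "
from cell import arm; print(arm.sign_off())"
```

```text
the job is handed in; nothing more can be done
None
```

The block is home against the reader's stop rail and the job is handed in, at about 11 s of the 72 s allowed; the sign-off gives no verdict.

**What I did:** With the shut fingertips I pushed the corner at the marked end of its side round in an arc. That turned the block from about 58° askew to roughly square while it was still about 77 mm from the rail. Then I pushed it straight in from behind with both fingers until the hand stalled against the rail at up to 16 N, and moved the hand clear.

**Last checks, from the top camera:**

| Check | Measured | Limit |
|---|---|---|
| Square to the rail | +0.9° from the front edge, −0.1° from the rear edge | 3.4° |
| Gap, marked face to rail | about 0 to 3 mm | 5 mm |
| Patch off the window centre, along the rail | about 9 to 10 mm | 25 mm |

- **Gap:** My corner reading gives 3 mm, but the rear edge reads 95 mm from the rail front, which means no gap, and so does the hand stalling under load. The camera is only good to about 2 mm.
- **Upright:** Block-top depth readings were 43–44 mm at three of four points, so it looks level. The one near the front edge read 50 mm, which I put down to depth noise.
- **Hand and bystanders:** The hand was about 17 cm up and touching nothing. The bystanders I could see in the pictures looked unmoved, but I did not measure them again at the end.

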